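Lower the propped lid of a bracelet case on a finger

ROBOT

A 7-joint arm with a two-finger parallel gripper is mounted at the origin on the work surface; the furniture and walls round the work are solid. World frame = base frame: x ahead of the robot, y to its left, z up, the work surface at z = 0. Lengths are in m, angles in rad, forces in N, time in s.
With the tool pointing down it reaches from about 0.425 to 0.875 m from the base axis. Payload 4.7 kg.
Tool frame: the origin (TCP) lies at the very end of the fingers, on their centre line; the grasp point (between the pads) lies 19 mm behind it; z points along the fingers, y is the line along which they close (so a half turn about z gives the same grasp; the last joint's range is limited). The gripper opens to 87 mm and grips with 3 to 60 N. Pads are 19 mm wide; open, the fingers measure 117 mm over their backs; the gripper's body (75 mm by 190 mm) begins 51 mm behind the grasp point.
Start: joints at [-1.236, 0.321, -0.07, 1.45, 0.023, 1.371, -0.057], TCP at [0.205, 0.617, 0.192] pointing down, gripper open.
Joint ranges: [-2.86, 2.86], [-0.3, 2.09], [-1.38, 1.24], [0.06, 2.45], [-1.56, 4.7], [0.09, 2.05], [-2.69, 2.69]. Speed limits (rad/s): [2.57, 2.57, 3.14, 3.14, 3.14, 3.14, 3.14].

INTERFACE

Orientations are given as a rotation vector (axis times angle).
In Python, from bench import ctrl gives the robot as it stands.
- The arm moves only by the tool jog_arm, never from a script. Its argument "commands" is a list of rows, each a list of 7 numbers: the opening, from 0 (shut) to 1 (fully open), then the shift along the world's x, y, z scaled (see below), then the turn, a rotation vector about the world's x, y, z scaled (see below). A call has exactly 5 rows; each row is the pose to reach, as a shift and turn from the pose commanded when the call began; what a row does not reach only later rows make up. The controller multiplies each number of a shift by 0.5 m and each number of a turn by 30 degrees. A row lasts 1/12 s, in which the tool goes at most 41.7 mm and 7.16 degrees, less where a joint would pass 70% of its speed; a pose out of reach is approached as far as the arm can. A call with a number of a shift or a turn outside -1 to 1 is refused whole. A call with a gripper value outside its range is refused whole. The fingers move at their own pace and stop on an object; "grip_force" is the grip in N (left out, the last holds). Time passes only in rows, so rows that repeat a pose let the fingers close, or fill a call up. It gives the time, the measured TCP pose, the force, the opening and the grip force at its end, in the units of the state.
- ctrl.get_state(): the state, without advancing time (a new reading comes with each control period).
- ctrl.get_image(name): name is "scene" or "top" or "wrist"; returns a dict with "frame" (420x560x3 uint8, red, green, blue), "vfov" (degrees; the focal length in pixels is half the picture's height over the tangent of half this angle, whatever the lens; pixels are square), "cx", "cy" (the principal point, pixels), "distortion" ([k1, k2, p1, p2, k3] as OpenCV has them; the pictures are not rectified), "camera_from_world" (4x4, takes a point from world to camera coordinates); the wrist camera has in their place "mount" (4x4, takes a point from camera to tool coordinates, whose origin is the TCP and whose axes are the flange's). Camera axes: x right, y down, z forward; pixel columns grow to the right and rows downward; lengths in m; the calibration is good to about 2 mm. A picture is of the moment at which its call begins: read the wrist's pose just before it. There is no depth.
- ctrl.close_job(): hands the job in; it is judged then, once.
The state is a dict: "time": time; "joint_positions": joint angles; "qd": joint speeds; "joint_torque": joint torques, N m; "position": TCP position; "tool_rot": TCP orientation; "ft_force": force on the tool from outside, world axes, zero at the start; "torque": the same for the moment, N m; "grip_width": opening from 0.0 (shut) to 1.0 (fully open); "grip_force": force on a finger pad.
Only numpy, scipy, OpenCV 4.12 (cv2) and the standard library are available. Lean on these libraries where they do the work, as an engineer would, in place of code of your own. Each camera call takes 0.05 s, during which the arm holds its last target. There are 200 camera calls.

TASK

Close the wooden bracelet case without letting its lid slam: with a finger waiting under the lid, push the prop rod that holds the lid up over, away from the robot, catch the falling lid on the back of the finger while it is still well open, and lower it gently until it is fully shut. Do not grip the lid or raise it noticeably higher than it stands; it is only carried from below, and the two single bottles and the single stopper by the case stay where they are.

Things in the scene. Friction and masses are not known exactly. Their poses are not given: they have to be found in the camera images.
- case: Open wooden case with a bracelet inside, fixed to the table: 140 mm deep (its x), 130 wide (y), rim 120 mm high, walls 6. Origin: centre of its underside. Its front, where the rod and the lid's free edge are, is at x = -70 mm and faces the robot's left; x points from front to hinge, y to the case's left seen from its front (away from the robot), z up.
- lid (a joint): Lid angle: 0 shut, grows as it opens; about 0.78 rad on the prop rod. Board 162 mm long from the hinge, 134 wide, 8 thick, with a 4 mm panel on top, about 0.3 kg. Shut, it juts out 22 mm past the front wall, so a slanted fingertip fits under its edge to the last. Unsupported it falls shut in about 1 s, near 1 rad/s at the rim: a slam. Under 0.5 rad/s near the rim is gentle.
- lid_lip (a point): Middle of the lower edge of the lid's free front end, 162 mm from the hinge axis; it swings with the lid.
- hinge (a point): Point on the lid's hinge axis in the middle of the width: case frame x = +70, y = 0, z = 120 mm. The axis is the case's y axis direction; the lid's underside plane passes through it.
- stay (a joint): Prop rod angle: 0 as it stands, leaning 0.1 rad to the case's right (towards the robot) on a stop, loaded by the lid. Grows as it is pushed to the case's left (case +y, away from the robot), in a slanted plane that holds the case's y axis. With the lid on it, friction can hold it up to about 0.8 rad; beyond that it falls to 2.2, along the front wall, clear of the lid. A few newtons move it.
- stay_tip (a point): Centre of the white 10 mm roller on the upper end of the prop rod (steel, 7 mm thick, about 120 mm long); the roller touches the lid's underside 12 mm from the front edge.
- stay_pivot (a point): Pivot of the prop rod on the front wall: case frame x = -80, y = -30, z = 109 mm; a 3 mm bracket and a pin that reaches 14 mm out from the wall are there.
- bottle_a: White bottle, 44 mm across, 96 mm tall, standing alone off the front or behind the hinge of the case; origin at the centre of its foot.
- bottle_b: White bottle, 50 mm across, 106 mm tall, standing alone off the front or behind the hinge of the case; origin at the centre of its foot.
- stopper_a: White stopper, 30 mm across, 17 mm tall, on the table off the front of the case; origin at the centre of its foot.

How it is judged:
By the outcome, as a careful person would: the job done as asked, in the order asked, and still so for the second after the job is handed in, with the robot touching nothing.
It also fails if it takes over 58 s, if anything falls off the work surface, if the arm or the gripper's body presses on something with over 40 N, if the wrist force passes 120 N, or if a joint passes its speed limit or range.

## Working session

There is one attempt and no reset: what is moved stays moved. The work goes in short steps, Python scripts to look and compute and a tool call to move; the robot and the scene stay as the last step left them, time stands still between calls to the robot, and variables do not carry over. Pictures are saved under pics/ and viewed, at most 10 in all, crops included, and the job is handed in when it is done.

Besides the shell and the picture viewer there is one more tool, called after "Request:" as name(argument=value, ...), one argument or row to a line, values as JSON. jog_arm: Moves the arm, as the interface text tells. Shifts and turns lie within -1 to 1; 1 stands for 0.5 m of shift or 30 degrees of turn. Its arguments: {"type":"object","properties":{"commands":{"type":"array","items":{"type":"array","items":{"type":"number","minimum":-1,"maximum":1}}},"grip_force":{"type":"number"}},"required":["commands"]}

```bash
mkdir -p pics; ls
cat > h.py <<'E'
import numpy as np, cv2, json
from bench import ctrl
def K(im):
    f=210/np.tan(np.radians(im["vfov"])/2)
    return np.array([[f,0,im["cx"]],[0,f,im["cy"]],[0,0,1.]])
def ray(im,px):
    u=cv2.undistortPoints(np.array([[px]],float),K(im),np.array(im["distortion"],float))[0,0]
    T=np.linalg.inv(np.array(im["camera_from_world"])); d=T[:3,:3]@np.array([u[0],u[1],1]); return T[:3,3],d/np.linalg.norm(d)
def onz(im,px,z):
    o,d=ray(im,px); return o+d*(z-o[2])/d[2]
def tri(a,pa,b,pb):
    o1,d1=ray(a,pa);o2,d2=ray(b,pb)
    s=np.linalg.lstsq(np.c_[d1,-d2],o2-o1,rcond=None)[0]
    p,q=o1+d1*s[0],o2+d2*s[1]; return (p+q)/2,np.linalg.norm(p-q)
def proj(im,P):
    T=np.array(im["camera_from_world"]); 
    r=cv2.Rodrigues(T[:3,:3])[0]
    return cv2.projectPoints(np.atleast_2d(np.array(P,float)),r,T[:3,3],K(im),np.array(im["distortion"],float))[0][:,0]
E
python3 - <<'E'
from h import *
import pickle
s=ctrl.get_state(); print(s)
for n in("scene","top"):
    im=ctrl.get_image(n); pickle.dump(im,open(n+".pkl","wb"))
    cv2.imwrite(f"pics/{n}0.png",cv2.resize(im["frame"][:,:,::-1],(800,600),interpolation=cv2.INTER_CUBIC))
    T=np.linalg.inv(np.array(im["camera_from_world"]));print(n,T.round(3),im["vfov"],im["distortion"])
E
```

```text
pics
{'time': 0.0, 'joint_positions': array([-1.23588084,  0.32182394, -0.07009562,  1.45170432,  0.0226088 ,
        1.37079721, -0.05691649]), 'qd': array([-0.00156509, -0.00010351,  0.00107262, -0.00105065, -0.00124635,
       -0.0015311 , -0.00097538]), 'joint_torque': array([-2.98444538e-04, -4.91285133e+01, -4.04126253e-01, -3.12529850e+01,
       -6.40522619e-02,  4.37783904e-02,  1.68005549e-04]), 'position': array([0.20482084, 0.61622411, 0.19084634]), 'tool_rot': array([-5.01702690e-01, -3.10106319e+00,  3.03859047e-03]), 'ft_force': array([ 0.62548234,  0.80466268, -0.0464061 ]), 'torque': array([ 0.07007135,  0.02680001, -0.01141181]), 'grip_force': 0.0, 'grip_width': 1.0020253024228705}
scene [[ 0.499 -0.652  0.571  0.009]
 [-0.866 -0.384  0.319 -0.456]
 [ 0.011 -0.654 -0.756  0.898]
 [ 0.     0.     0.     1.   ]] 52.450209491211496 [0.04643857 0.         0.         0.         0.        ]
top [[-0.019 -0.988  0.152  0.446]
 [-1.     0.018 -0.008 -0.145]
 [ 0.005 -0.152 -0.988  1.022]
 [ 0.     0.     0.     1.   ]] 49.43491359032542 [-0.04627693  0.          0.          0.          0.        ]
```

View pics/scene0.png

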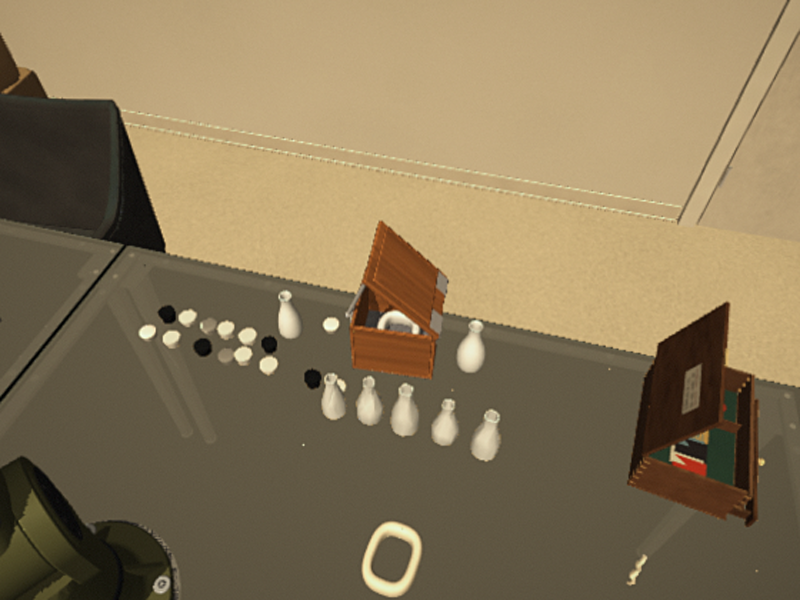

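View pics/top0.png

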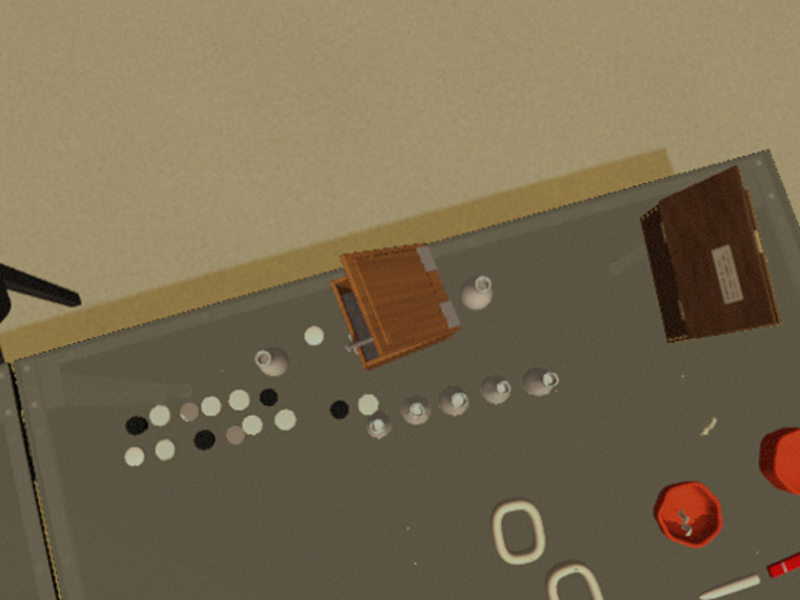

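Scene view: case at about (395,320), with its rod at the left edge (355,300). A bottle and stopper stand off the front at (288,315) and (331,324), the other bottle stands behind the hinge at (471,347), and a row of five bottles is on the robot side. In the top view the lid spans (340,255)-(460,325) and the rod is at (358,345). I'll enlarge both.

Run:
```python
from h import *
import pickle
for n,(x,y,w,h) in {"scene":(180,145,176,132),"top":(170,160,176,132)}.items():
    im=pickle.load(open(n+".pkl","rb"))
    c=im["frame"][y:y+h,x:x+w,::-1]
    c=cv2.resize(c,(w*9//2,h*9//2),interpolation=cv2.INTER_CUBIC)
    cv2.imwrite(f"pics/{n}c.png",np.clip(c*1.3,0,255).astype(np.uint8))
```

```text
(no output)
```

View pics/scenec.png

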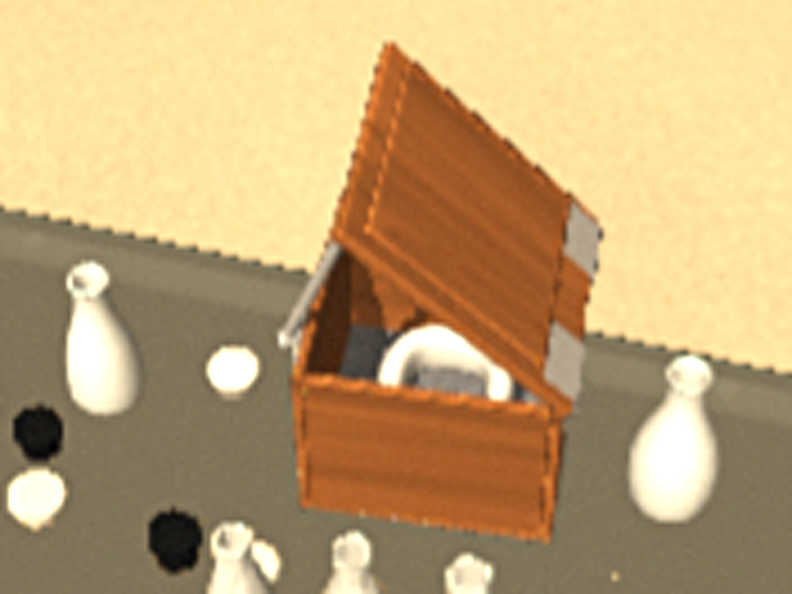

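View pics/topc.png

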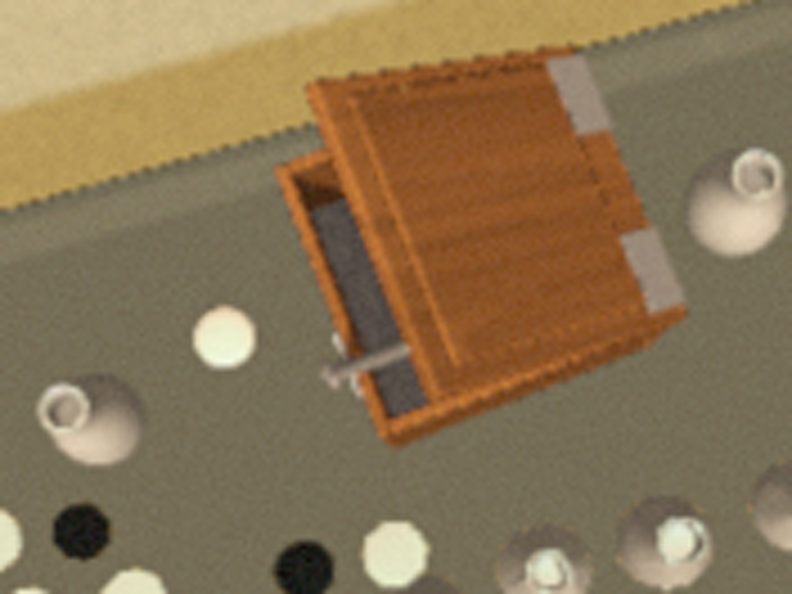

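Scene crop: near wall rim corners at (300,382) and (560,410), foot corners at (305,508) and (548,540), lid front edge from (335,243) to (390,45). Top crop: front rim from (280,170) to (392,443), rod pivot end at about (332,376), lid front edge from (310,85) to (437,398).

Run:
```python
from h import *
import pickle
S=pickle.load(open("scene.pkl","rb"));T=pickle.load(open("top.pkl","rb"))
s=lambda x,y:(x/4.5+180-.39,y/4.5+145-.39)
t=lambda x,y:(x/4.5+170-.39,y/4.5+160-.39)
fn_s,fn_t=onz(S,s(299,381),.12),onz(T,t(391,443),.12)
ff_t=onz(T,t(277,170),.12)
b1,b2=onz(S,s(305,508),0),onz(S,s(548,540),0)
print("frontnear rim",fn_s,fn_t,tri(S,s(299,381),T,t(391,443)));print("frontfar",ff_t,np.linalg.norm(ff_t-fn_t));print("foot",b1,b2,np.linalg.norm(b1-b2))
yv=ff_t-fn_t; xv=b2-b1
print("yaw from y",np.degrees(np.arctan2(-yv[0],yv[1])),"from x",np.degrees(np.arctan2(xv[1],xv[0])))
# bottles/stopper via mask
for nm,p in dict(botL=s(102,410),stop=s(232,390),botR=s(672,518)).items(): print(nm,onz(S,p,0))
print("stopper top",onz(T,t(224,337),.017))
print("lid near front low?",tri(S,s(335,240),T,t(437,398)),"far",tri(S,s(390,45),T,t(308,85)))
```

```text
frontnear rim [ 0.49509445 -0.10236652  0.12      ] [ 0.48897703 -0.10320656  0.12      ] (array([ 0.48942496, -0.10473361,  0.12776492]), np.float64(0.002848980949229436))
frontfar [ 0.61119677 -0.0536711   0.12      ] 0.13187656449389637
foot [ 4.96700852e-01 -9.89344050e-02 -1.11022302e-16] [ 5.46675108e-01 -2.25884688e-01  1.11022302e-16] 0.13643240292311473
yaw from y -67.93736862663017 from x -68.51281212717342
botL [ 4.94602318e-01  3.92005466e-02 -1.11022302e-16]
stop [ 0.54470322 -0.0174998   0.        ]
botR [ 0.59444704 -0.27870997  0.        ]
stopper top [ 0.54726173 -0.01693951  0.017     ]
lid near front low? (array([ 0.49981643, -0.1259656 ,  0.23680756]), np.float64(0.001151726886852162)) far (array([ 0.62372974, -0.07900154,  0.23831961]), np.float64(0.002747771075259258))
```

```bash
cat > plan.py <<'E'
from h import *
from scipy.spatial.transform import Rotation as R
O=np.array([.579,-.142,0]);yaw=np.radians(-68.2)
X=np.array([np.cos(yaw),np.sin(yaw),0]);Y=np.array([-X[1],X[0],0]);Z=np.array([0,0,1.])
def rot(a,rho):
    a,rho=np.radians([a,rho]);z=np.cos(a)*X-np.sin(a)*Z;N=np.sin(a)*X+np.cos(a)*Z
    y=np.cos(rho)*Y-np.sin(rho)*N;return R.from_matrix(np.c_[np.cross(y,z),y,z])
def W(x,y,z): return O+X*x+Y*y+Z*z
def C(p): d=np.array(p)-O; return np.array([d@X,d@Y,d@Z])
def go(p,r):
    s=ctrl.get_state();d=(p-s["position"])/.5
    t=np.degrees((r*R.from_rotvec(s["tool_rot"]).inv()).as_rotvec())/30
    print("t",round(s["time"],2),"shift",d.round(3),"turn",t.round(3),"case",C(s["position"]).round(4),"F",s["ft_force"].round(1))
def tcp(th,d,a,gap=0):
    a=np.radians(a);lip=np.array([.07-.162*np.cos(th),.12+.162*np.sin(th)])
    return lip+(.015+gap)*np.array([-np.sin(a),-np.cos(a)])+d*np.array([np.cos(a),-np.sin(a)])
E
python3 - <<'E'
from plan import *
p=tcp(.78,.045,50,.012);print(p)
pre=p+.12*np.array([-np.cos(np.radians(50)),np.sin(np.radians(50))]);print(pre)
go(W(pre[0],-.077,pre[1]),rot(50,25))
for th,d in((.69,.045),(.5,.035),(.35,.03),(.2,.02),(.1,.02),(0,.02)):print(th,tcp(th,d,50).round(3))
S=ctrl.get_image("scene")
# bottle positions from masks
import pickle
for n,im in(("scene",S),("top",pickle.load(open("top.pkl","rb")))):print(n,proj(im,[W(-.07,-.065,.12),W(-.07,.065,.12),W(.07,-.065,.12),W(-.045,-.067,.234),W(-.2,.013,0)]).round(0).tolist())
E
```

```text
[-0.03692575  0.182104  ]
[-0.11406026  0.27402933]
t 0.1 shift [ 0.521 -1.362  0.166] turn [-1.108 -0.757 -0.793] case [-0.8431 -0.0658  0.191 ] F [ 0.8 -0.8  0.2]
0.69 [-0.038  0.179]
0.5 [-0.061  0.161]
0.35 [-0.074  0.143]
0.2 [-0.087  0.127]
0.1 [-0.09   0.111]
0 [-0.091  0.095]
scene [[245.0, 230.0], [255.0, 189.0], [306.0, 237.0], [254.0, 199.0], [204.0, 228.0]]
top [[255.0, 256.0], [231.0, 196.0], [321.0, 229.0], [266.0, 248.0], [191.0, 249.0]]
```

Request:
jog_arm(
  commands=[
    [0.6,0.06,-0.02,0.06,0,0,0],
    [0.3,0.12,-0.08,0.12,-0.1,-0.07,-0.07],
    [0,0.16,-0.14,0.16,-0.2,-0.14,-0.14],
    [0,0.2,-0.2,0.2,-0.3,-0.2,-0.21],
    [0,0.24,-0.26,0.24,-0.4,-0.27,-0.28],
  ],
  grip_force=20,
)

```text
time: 0.57
position: [0.3209, 0.4931, 0.308]
tool_rot: [0.689, 2.873, -0.276]
ft_force: [0.4, 0.1, 0.4]
grip_width: 0.706
grip_force: 0.0
```

Request:
jog_arm(
  commands=[
    [0,0.04,-0.07,0,0,0,0],
    [0,0.08,-0.14,0,0,0,0],
    [0,0.12,-0.21,0,0,0,0],
    [0,0.16,-0.28,0,0,0,0],
    [0,0.2,-0.35,0,0,0,0],
  ],
)

```text
time: 0.98
position: [0.4204, 0.3176, 0.3066]
tool_rot: [0.685, 2.876, -0.273]
ft_force: [0.5, 0.5, 0.3]
grip_width: 0.326
grip_force: 0.0
```

Request:
jog_arm(
  commands=[
    [0,0.02,-0.07,0,0,0,0],
    [0,0.03,-0.14,0,-0.1,-0.07,-0.07],
    [0,0.04,-0.21,0,-0.2,-0.14,-0.14],
    [0,0.05,-0.28,0,-0.3,-0.2,-0.21],
    [0,0.06,-0.35,0,-0.4,-0.27,-0.28],
  ],
)

```text
time: 1.4
position: [0.45, 0.1428, 0.307]
tool_rot: [0.842, 2.617, -0.517]
ft_force: [0.2, -0.7, -0.8]
grip_width: 0.022
grip_force: 0.0
```

Run:
```python
from plan import *
p=tcp(.78,.045,50,.012)
pre=p+.12*np.array([-np.cos(np.radians(50)),np.sin(np.radians(50))])
go(W(pre[0],-.077,pre[1]),rot(50,25))
s=ctrl.get_state();print(s["joint_positions"].round(2),s["grip_width"])
```

```text
t 1.4 shift [ 0.03  -0.415 -0.066] turn [-0.307 -0.215 -0.228] case [-0.3123 -0.014   0.307 ] F [ 0.2 -0.7 -0.8]
[-0.95 -0.06  0.17  1.75  0.49  1.63  0.16] 0.022465877967109388
```

Request:
jog_arm(
  commands=[
    [0,0.01,-0.07,0,-0.06,-0.04,-0.05],
    [0,0.02,-0.14,0,-0.12,-0.09,-0.09],
    [0,0.03,-0.21,0,-0.18,-0.13,-0.14],
    [0,0.03,-0.28,0,-0.24,-0.17,-0.18],
    [0,0.03,-0.33,0,-0.31,-0.21,-0.23],
  ],
)

```text
time: 1.82
position: [0.4643, -0.024, 0.307]
tool_rot: [0.953, 2.399, -0.687]
ft_force: [0.7, 1.1, -0.6]
grip_width: 0.008
grip_force: 0.0
```

Run:
```python
from plan import *
p=tcp(.78,.045,50,.012)
pre=p+.12*np.array([-np.cos(np.radians(50)),np.sin(np.radians(50))])
go(W(pre[0],-.077,pre[1]),rot(50,25)); go(W(p[0],-.077,p[1]),rot(50,25))
s=ctrl.get_state();print(s["joint_positions"].round(2),s["grip_width"])
```

```text
t 1.82 shift [ 0.002 -0.081 -0.066] turn [ 0.002 -0.006  0.007] case [-0.1521 -0.0626  0.307 ] F [ 0.7  1.1 -0.6]
t 1.82 shift [ 0.059 -0.225 -0.25 ] turn [ 0.002 -0.006  0.007] case [-0.1521 -0.0626  0.307 ] F [ 0.7  1.1 -0.6]
[-0.86 -0.18  0.24  1.93  0.71  1.59  0.12] 0.008009461590484839
```

Request:
jog_arm(
  commands=[
    [0,0,-0.03,-0.02,0,0,0],
    [0,0,-0.06,-0.05,0,0,0],
    [0,0.005,-0.08,-0.066,0,0,0],
    [0,0.01,-0.11,-0.1,0,0,0],
    [0,0.02,-0.13,-0.125,0,0,0],
  ],
)

```text
time: 2.23
position: [0.4745, -0.0865, 0.2433]
tool_rot: [0.949, 2.402, -0.684]
ft_force: [0.6, 0.0, -0.3]
grip_width: 0.006
grip_force: 0.0
```

Run:
```python
from plan import *
p=tcp(.78,.045,50,.012)
go(W(p[0],-.077,p[1]),rot(50,25))
a=ctrl.get_image("scene")["frame"][120:270,180:380,::-1];b=ctrl.get_image("top")["frame"][140:290,160:360,::-1]
c=[cv2.resize(i,(400,300),interpolation=cv2.INTER_CUBIC) for i in(a,b)]
cv2.imwrite("pics/p1.png",np.clip(1.3*cv2.resize(np.hstack(c),(800,300)),0,255))
```

```text
t 2.23 shift [ 0.039 -0.1   -0.122] turn [-0.001 -0.01  -0.   ] case [-0.0903 -0.0764  0.2433] F [ 0.6  0.  -0.3][ WARN:0@0.832] global loadsave.cpp:1063 imwrite_ Unsupported depth image for selected encoder is fallbacked to CV_8U.
```

View pics/p1.png

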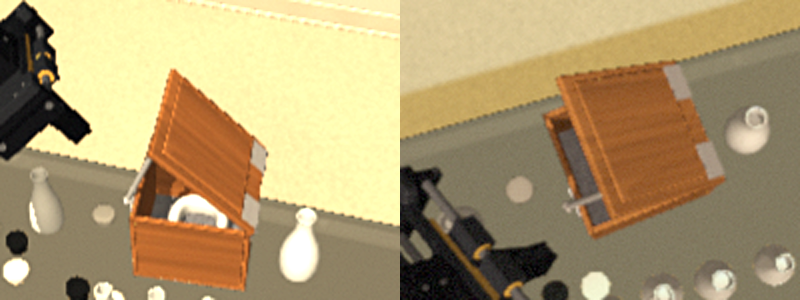

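The picture shows the closed fingertips in front of the lid, at about (90,130) in the scene half and (555,255) in the top half. I'll check them against the projected TCP.

Run:
```python
from plan import *
s=ctrl.get_state()
for n,(x0,y0,ox) in dict(scene=(180,120,0),top=(160,140,400)).items():
    im=ctrl.get_image(n);q=proj(im,[s["position"],W(-.033,-.042,.222),W(-.08,-.03,.109)]);print(n,[(round((u-x0)*2+ox),round((v-y0)*2)) for u,v in q])
```

```text
scene [(103, 154), (164, 149), (128, 201)]
top [(568, 248), (614, 186), (569, 205)]
```

Run:
```python
from plan import *
s=ctrl.get_state();c=[]
Rm=R.from_rotvec(s["tool_rot"]).as_matrix()
for n,(x0,y0) in dict(scene=(190,150),top=(205,230)).items():
    im=ctrl.get_image(n);i=cv2.resize(im["frame"][y0:y0+60,x0:x0+60,::-1],(400,400),interpolation=cv2.INTER_CUBIC)
    i=np.clip(1.8*i,0,255).astype(np.uint8)
    for k,pt in enumerate([s["position"]]+[s["position"]+Rm@np.array(v) for v in((0,.015,0),(0,-.015,0),(0,0,-.04))]):
        q=(proj(im,pt)[0]-[x0,y0]+.5)*400/60;cv2.circle(i,tuple(int(v) for v in q),4,[(0,0,255),(0,255,0),(255,0,0),(0,255,255)][k],-1)
    c.append(i)
cv2.imwrite("pics/p2.png",np.hstack(c))
```

```text
(no output)
```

View pics/p2.png

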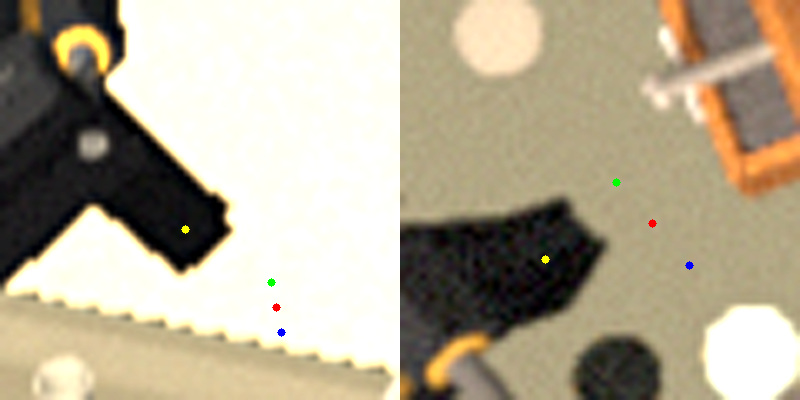

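The dark fingertip's visible centre is about (207,243) in the left panel and (588,222) in the right. That's short of the projected TCP in red, so I'll triangulate it.

Run:
```python
from plan import *
S=ctrl.get_image("scene");T=ctrl.get_image("top");s=ctrl.get_state()
r=400/60
P,e=tri(S,(190+207/r,150+243/r),T,(205+188/r,230+222/r))
Rm=R.from_rotvec(s["tool_rot"]).as_matrix()
print(P,e,s["position"],"in tool",Rm.T@(P-s["position"]),"case",C(P),C(s["position"]),s["time"])
Q,e=tri(S,(190+228/r,150+225/r),T,(205+168/r,230+198/r));print(Q,e,Rm.T@(Q-s["position"]))
Q,e=tri(S,(190+180/r,150+271/r),T,(205+205/r,230+243/r));print(Q,e,Rm.T@(Q-s["position"]))
W_=ctrl.get_image("wrist");print(np.array(W_["mount"]).round(3))
```

```text
[ 0.47199053 -0.06891028  0.26632628] 0.006724139791379731 [ 0.47545023 -0.08437661  0.24518721] in tool [-0.00247232  0.00161486 -0.02625485] case [-0.10760264 -0.0722136   0.26632628] [-0.09195755 -0.07474502  0.24518721] 2.6333
[ 0.48009742 -0.06670964  0.26555988] 0.00024392357814502803 [-0.00624968  0.00906046 -0.02505221]
[ 0.46419948 -0.06922658  0.26164144] 0.0154401154302598 [ 0.00517864 -0.00291007 -0.02432196]
[[-0.    -0.963 -0.27   0.075]
 [ 1.     0.    -0.001  0.   ]
 [ 0.001 -0.27   0.963 -0.193]
 [ 0.     0.     0.     1.   ]]
```

Run:
```python
from plan import *
im=ctrl.get_image("wrist");M=np.linalg.inv(np.array(im["mount"]));im["camera_from_world"]=M
f=np.clip(im["frame"][:,:,::-1]*1.4,0,255).astype(np.uint8).copy()
for v,c in(((0,0,0),(0,0,255)),((0,.015,0),(0,255,0)),((0,-.015,0),(255,0,0)),((0,0,-.04),(0,255,255)),((0,0,-.025),(255,0,255))):
    q=proj(im,v)[0];print(q);cv2.circle(f,tuple(int(x) for x in q),3,c,-1)
cv2.imwrite("pics/w.png",f)
```

```text
[278.21397436 239.0808475 ]
[300.85380381 239.07974413]
[255.57747644 239.070506  ]
[278.04192973 266.11906652]
[278.11490962 254.64679998]
```

View pics/w.png

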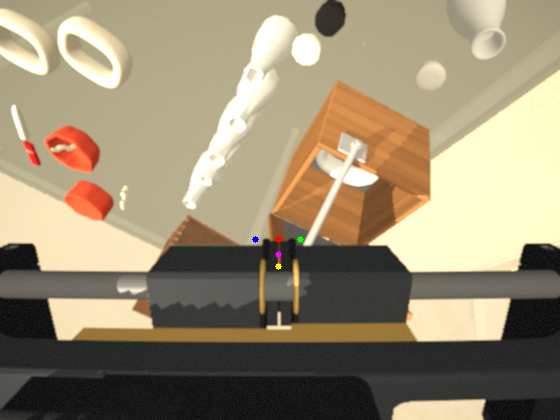

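The wrist view shows the case front at (350,150), the rod running from (357,145) to (305,245), and the finger ends at row 240. I'll check the reported pose by projecting known case points into this view.

Run:
```python
from plan import *
s=ctrl.get_state();im=ctrl.get_image("wrist")
Tt=np.eye(4);Tt[:3,:3]=R.from_rotvec(s["tool_rot"]).as_matrix();Tt[:3,3]=s["position"]
im["camera_from_world"]=np.linalg.inv(Tt@np.array(im["mount"]))
for n,v in dict(fn0=(-.07,-.065,0),ff0=(-.07,.065,0),fn=(-.07,-.065,.12),ff=(-.07,.065,.12),piv=(-.08,-.03,.109),tip=(-.033,-.042,.222),lipn=(-.045,-.067,.234)).items(): print(n,proj(im,W(*v))[0].round())
im["camera_from_world"]=np.linalg.inv(np.array(im["mount"]))
for z in(0,-.01,-.02,-.025,-.03):print(z,[proj(im,(x,.006,z))[0].round().tolist() for x in(-.0095,0,.0095)])
```

```text
fn0 [337.  80.]
ff0 [429. 129.]
fn [316. 145.]
ff [431. 201.]
piv [355. 147.]
tip [298. 261.]
lipn [272. 256.]
0 [[287.0, 252.0], [287.0, 239.0], [287.0, 225.0]]
-0.01 [[288.0, 259.0], [288.0, 245.0], [288.0, 231.0]]
-0.02 [[288.0, 266.0], [288.0, 251.0], [288.0, 236.0]]
-0.025 [[288.0, 269.0], [288.0, 255.0], [289.0, 239.0]]
-0.03 [[288.0, 273.0], [289.0, 258.0], [289.0, 243.0]]
```

Request:
jog_arm(
  commands=[
    [0,0.01,-0.01,-0.05,0,0,0],
    [0,0.02,-0.026,-0.1,0,0,0],
    [0,0.03,-0.04,-0.15,0,0,0],
    [0,0.042,-0.052,-0.2,0,0,0],
    [0,0.042,-0.052,-0.21,0,0,0],
  ],
)

```text
time: 3.2
position: [0.4939, -0.1132, 0.1363]
tool_rot: [0.949, 2.404, -0.69]
ft_force: [-0.8, -1.1, 0.4]
grip_width: 0.011
grip_force: 0.0
```

Run:
```python
from plan import *
go(W(-.06,-.065,.14),rot(50,25))
```

```text
t 3.2 shift [0.005 0.005 0.007] turn [ 0.004 -0.018  0.003] case [-0.0584 -0.0684  0.1363] F [-0.8 -1.1  0.4]
```

Request:
jog_arm(
  commands=[
    [0,0.003,0,-0.004,0,0,0],
    [0,0.006,0,-0.008,0,0,0],
    [0,0.006,0,-0.01,0,0,0],
    [0,0.006,0,-0.01,0,0,0],
    [0,0.006,0,-0.01,0,0,0],
  ],
)

```text
time: 3.62
position: [0.4995, -0.1108, 0.1353]
tool_rot: [0.948, 2.401, -0.682]
ft_force: [0.2, 0.2, -0.7]
grip_width: 0.007
grip_force: 0.0
```

Request:
jog_arm(
  commands=[
    [0,0,0,-0.004,0,0,0],
    [0,0,0,-0.008,0,0,0],
    [0,0,0,-0.01,0,0,0],
    [0,0,0,-0.01,0,0,0],
    [0,0,0,-0.01,0,0,0],
  ],
)

```text
time: 4.03
position: [0.4988, -0.1115, 0.1293]
tool_rot: [0.948, 2.402, -0.684]
ft_force: [-0.2, 0.0, 0.7]
grip_width: 0.003
grip_force: 0.0
```

Request:
jog_arm(
  commands=[
    [0,0,0,-0.004,0,0,0],
    [0,0,0,-0.008,0,0,0],
    [0,0,0,-0.01,0,0,0],
    [0,0,0,-0.01,0,0,0],
    [0,0,0,-0.01,0,0,0],
  ],
)

```text
time: 4.45
position: [0.4988, -0.1116, 0.1242]
tool_rot: [0.948, 2.402, -0.685]
ft_force: [0.0, -0.4, 0.1]
grip_width: 0.008
grip_force: 0.0
```

Request:
jog_arm(
  commands=[
    [0,0,0,-0.004,0,0,0],
    [0,0,0,-0.008,0,0,0],
    [0,0,0,-0.01,0,0,0],
    [0,0,0,-0.01,0,0,0],
    [0,0,0,-0.01,0,0,0],
  ],
)

```text
time: 4.87
position: [0.4988, -0.1115, 0.1193]
tool_rot: [0.948, 2.402, -0.684]
ft_force: [0.3, -0.3, -0.2]
grip_width: 0.009
grip_force: 0.0
```

Request:
jog_arm(
  commands=[
    [0,0,0,-0.006,0,0,0],
    [0,0,0,-0.012,0,0,0],
    [0,0,0,-0.016,0,0,0],
    [0,0,0,-0.016,0,0,0],
    [0,0,0,-0.016,0,0,0],
  ],
)

```text
time: 5.28
position: [0.4987, -0.1116, 0.1112]
tool_rot: [0.948, 2.402, -0.685]
ft_force: [-0.4, 0.2, -0.8]
grip_width: 0.004
grip_force: 0.0
```

Request:
jog_arm(
  commands=[
    [0,0,0,-0.006,0,0,0],
    [0,0,0,-0.01,0,0,0],
    [0,0,0,-0.01,0,0,0],
    [0,0,0,-0.01,0,0,0],
    [0,0,0,-0.01,0,0,0],
  ],
)

```text
time: 5.7
position: [0.4989, -0.1115, 0.1064]
tool_rot: [0.948, 2.402, -0.684]
ft_force: [0.1, -0.3, 0.2]
grip_width: 0.007
grip_force: 0.0
```

The TCP passed well below rim height with no contact, so the real fingertips end about 25 mm short of the reported TCP. I'll back out and replan with that offset.

Request:
jog_arm(
  commands=[
    [0,-0.01,0.02,0.07,0,0,0],
    [0,-0.02,0.04,0.14,0,0,0],
    [0,-0.04,0.07,0.21,0,0,0],
    [0,-0.06,0.1,0.28,0,0,0],
    [0,-0.07,0.12,0.3,0,0,0],
  ],
)

```text
time: 6.12
position: [0.4652, -0.0494, 0.2615]
tool_rot: [0.949, 2.398, -0.675]
ft_force: [0.6, 0.1, -0.6]
grip_width: 0.003
grip_force: 0.0
```

Run:
```python
from plan import *
a=42;u=np.array([-np.cos(np.radians(a)),np.sin(np.radians(a))])
p=tcp(.78,.06,a,.012);print(p)
for k in(.08,0):
    q=p+k*u;go(W(q[0],-.075,q[1]),rot(a,25))
```

```text
[-0.01864583  0.17371852]
t 6.12 shift [ 0.03  -0.096 -0.069] turn [-0.256 -0.094 -0.004] case [-0.1282 -0.0713  0.2615] F [ 0.6  0.1 -0.6]
t 6.12 shift [ 0.074 -0.206 -0.176] turn [-0.256 -0.094 -0.004] case [-0.1282 -0.0713  0.2615] F [ 0.6  0.1 -0.6]
```

Request:
jog_arm(
  commands=[
    [0,0.01,-0.02,-0.01,-0.09,-0.03,0],
    [0,0.02,-0.05,-0.03,-0.18,-0.06,0],
    [0,0.03,-0.08,-0.05,-0.256,-0.094,-0.004],
    [0,0.03,-0.096,-0.069,-0.256,-0.094,-0.004],
    [0,0.03,-0.096,-0.069,-0.256,-0.094,-0.004],
  ],
)

```text
time: 6.53
position: [0.4769, -0.1015, 0.2198]
tool_rot: [0.903, 2.283, -0.808]
ft_force: [-0.4, -0.1, 0.3]
grip_width: 0.004
grip_force: 0.0
```

Request:
jog_arm(
  commands=[
    [0,0.01,-0.025,-0.025,0,0,0],
    [0,0.02,-0.05,-0.05,0,0,0],
    [0,0.03,-0.075,-0.075,0,0,0],
    [0,0.04,-0.1,-0.1,0,0,0],
    [0,0.042,-0.11,-0.107,0,0,0],
  ],
)

```text
time: 6.95
position: [0.4994, -0.1561, 0.1678]
tool_rot: [0.905, 2.281, -0.804]
ft_force: [-0.1, 0.1, -0.4]
grip_width: 0.005
grip_force: 0.0
```

Run:
```python
from plan import *
a=42
p=tcp(.78,.06,a,.012)
go(W(p[0],-.075,p[1]),rot(a,25))
x=ctrl.get_image("scene")["frame"][140:240,190:323,::-1];y=ctrl.get_image("top")["frame"][190:290,200:333,::-1]
cv2.imwrite("pics/p3.png",np.clip(1.4*np.hstack([cv2.resize(i,(400,300),interpolation=cv2.INTER_CUBIC) for i in(x,y)]),0,255).astype(np.uint8))
```

```text
t 6.95 shift [0.006 0.007 0.012] turn [ 0.007 -0.015  0.01 ] case [-0.0165 -0.0791  0.1678] F [-0.1  0.1 -0.4]
```

View pics/p3.png

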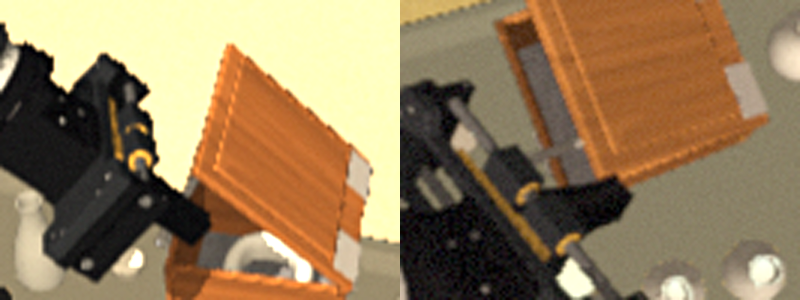

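Scene half: the finger is at the lid's near lower corner (205,240) beside the rod. Top half: the finger is at (620,190) beside the lid edge, and nothing is touched. Next I raise it 5 mm, slide it under the lid and push.

Request:
jog_arm(
  commands=[
    [0,0.004,0.005,0.006,0,0,0],
    [0,0.012,0.01,0.01,0,0,0],
    [0,0.024,0.014,0.01,0,0,0],
    [0,0.033,0.018,0.01,0,0,0],
    [0,0.033,0.018,0.01,0,0,0],
  ],
)

```text
time: 7.47
position: [0.5179, -0.1442, 0.174]
tool_rot: [0.9, 2.28, -0.801]
ft_force: [-0.7, -0.9, -0.2]
grip_width: 0.006
grip_force: 0.0
```

Request:
jog_arm(
  commands=[
    [0,0.009,0.0036,0,0,0,0],
    [0,0.018,0.0072,0,0,0,0],
    [0,0.027,0.0108,0,0,0,0],
    [0,0.036,0.0144,0,0,0,0],
    [0,0.045,0.018,0,0,0,0],
  ],
)

```text
time: 7.88
position: [0.5393, -0.1365, 0.1733]
tool_rot: [0.902, 2.281, -0.803]
ft_force: [-0.7, -1.0, 0.2]
grip_width: 0.003
grip_force: 0.4
```

Run:
```python
from plan import *
p=tcp(.78,.06,42,.012)
go(W(p[0],-.04,p[1]),rot(42,25))
```

```text
t 7.88 shift [-0.009 -0.006  0.001] turn [ 0.008 -0.013  0.005] case [-0.0199 -0.0348  0.1733] F [-0.7 -1.   0.2]
```

Request:
jog_arm(
  commands=[
    [0,0.009,0.0036,0,0,0,0],
    [0,0.018,0.0072,0,0,0,0],
    [0,0.027,0.0108,0,0,0,0],
    [0,0.036,0.0144,0,0,0,0],
    [0,0.037,0.0148,0,0,0,0],
  ],
)

```text
time: 8.3
position: [0.5585, -0.1284, 0.1735]
tool_rot: [0.9, 2.281, -0.801]
ft_force: [0.0, 0.4, 0.2]
grip_width: 0.006
grip_force: 0.0
```

```bash
cat > lid.py <<'E'
from plan import *
# lid angle from scene/top: track front edge of the lid's near corner (brown mask vs background), for candidate angles compare
import pickle
def brown(f):
    h=cv2.cvtColor(f,cv2.COLOR_RGB2HSV);return cv2.inRange(h,(3,110,40),(18,255,255))
if __name__=="__main__":
    im=ctrl.get_image("scene");m=brown(im["frame"])
    # topmost brown pixel in the case region = far upper front corner of lid (case y=+67)
    sub=m[120:280,190:330];ys,xs=np.nonzero(sub);i=ys.argmin();obs=np.array([xs[i]+190,ys[i]+120])
    th=np.linspace(0,.9,181);q=[proj(im,W(.07-.162*np.cos(t)+.010*np.sin(t),.067,.12+.162*np.sin(t)+.010*np.cos(t)))[0] for t in th]
    e=np.abs(np.array(q)[:,1]-obs[1]);print("obs",obs,"lid angle~",th[e.argmin()])
    ctrl_state=ctrl.get_state();print(ctrl_state["time"],C(ctrl_state["position"]).round(4),ctrl_state["ft_force"].round(1))
E
python3 lid.py
python3 - <<'E'
from lid import *
im=pickle.load(open("scene.pkl","rb"));m=brown(im["frame"])[120:280,190:330];ys,xs=np.nonzero(m);i=ys.argmin();print("start obs",xs[i]+190,ys[i]+120)
E
```

```text
obs [207 133] lid angle~ 0.9
8.35 [-0.0202 -0.0143  0.1735] [-0.1 -0.4  0.8]
start obs 266 154
```

```bash
sed -i 's/m\[120:280,190:330\]/m[120:280,250:330]/;s/xs\[i\]+190/xs[i]+250/' lid.py; python3 lid.py
python3 - <<'E'
from plan import *
x=ctrl.get_image("scene")["frame"][140:240,190:323,::-1];y=ctrl.get_image("top")["frame"][190:290,200:333,::-1]
cv2.imwrite("pics/p4.png",np.clip(1.4*np.hstack([cv2.resize(i,(400,300),interpolation=cv2.INTER_CUBIC) for i in(x,y)]),0,255).astype(np.uint8))
E
```

```text
obs [264 155] lid angle~ 0.725
8.4 [-0.0201 -0.0148  0.1735] [-0.1 -0.2  0.6]
```

View pics/p4.png

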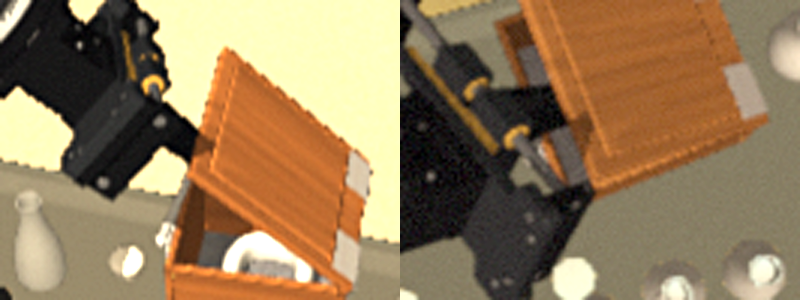

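Left: the finger is now under the lid's front edge at (195,150), with the rod end near (185,200). The rod state isn't clear from this view, so I'll measure the rod angle in the wrist picture along lines projected from the pivot.

```bash
cat > rod.py <<'E'
from plan import *
def wrist():
    s=ctrl.get_state();im=ctrl.get_image("wrist")
    Tt=np.eye(4);Tt[:3,:3]=R.from_rotvec(s["tool_rot"]).as_matrix();Tt[:3,3]=s["position"]
    im["camera_from_world"]=np.linalg.inv(Tt@np.array(im["mount"]));return im
def rodpt(st,t):
    b=st-.1;v=np.array([.385*np.cos(b),np.sin(b),.923*np.cos(b)]);return W(*(np.array([-.08,-.03,.109])+t*v))
if __name__=="__main__":
    im=wrist();h=cv2.cvtColor(im["frame"],cv2.COLOR_RGB2HSV).astype(float)
    out=[]
    for st in np.arange(-.1,2.4,.1):
        q=proj(im,[rodpt(st,t) for t in np.linspace(.02,.07,15)])
        ok=[(h[int(v),int(u),1],h[int(v),int(u),2]) for u,v in q if 0<=u<560 and 0<=v<420]
        if ok:
            m=np.mean(ok,0);out.append((round(st,1),m.round().tolist(),q[0].round().tolist(),q[-1].round().tolist()))
    for o in out:print(*o)
    cv2.imwrite("pics/w2.png",np.clip(im["frame"][:,:,::-1]*1.4,0,255).astype(np.uint8))
E
python3 rod.py
```

```text
-0.1 [144.0, 151.0] [300.0, 129.0] [249.0, 199.0]
0.0 [145.0, 150.0] [303.0, 131.0] [260.0, 206.0]
0.1 [144.0, 152.0] [306.0, 133.0] [271.0, 211.0]
0.2 [145.0, 153.0] [309.0, 134.0] [282.0, 216.0]
0.3 [143.0, 156.0] [312.0, 135.0] [294.0, 219.0]
0.4 [46.0, 138.0] [316.0, 136.0] [306.0, 221.0]
0.5 [51.0, 149.0] [319.0, 136.0] [318.0, 222.0]
0.6 [132.0, 150.0] [322.0, 136.0] [329.0, 222.0]
0.7 [130.0, 162.0] [326.0, 136.0] [341.0, 220.0]
0.8 [134.0, 156.0] [329.0, 135.0] [352.0, 217.0]
0.9 [128.0, 145.0] [332.0, 134.0] [363.0, 214.0]
1.0 [129.0, 134.0] [335.0, 133.0] [373.0, 209.0]
1.1 [128.0, 118.0] [338.0, 132.0] [382.0, 203.0]
1.2 [142.0, 113.0] [340.0, 130.0] [391.0, 196.0]
1.3 [160.0, 112.0] [343.0, 128.0] [399.0, 188.0]
1.4 [160.0, 127.0] [345.0, 125.0] [406.0, 180.0]
1.5 [160.0, 138.0] [347.0, 123.0] [413.0, 171.0]
1.6 [161.0, 143.0] [348.0, 120.0] [418.0, 161.0]
1.7 [161.0, 143.0] [350.0, 117.0] [422.0, 151.0]
1.8 [160.0, 150.0] [351.0, 114.0] [425.0, 141.0]
1.9 [162.0, 144.0] [352.0, 111.0] [427.0, 130.0]
2.0 [160.0, 142.0] [352.0, 107.0] [429.0, 119.0]
2.1 [160.0, 144.0] [352.0, 104.0] [429.0, 108.0]
2.2 [161.0, 150.0] [352.0, 101.0] [428.0, 97.0]
2.3 [160.0, 156.0] [351.0, 98.0] [426.0, 86.0]
```

View pics/w2.png

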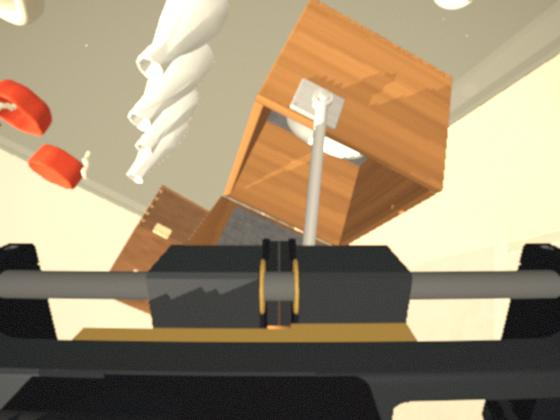

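The wrist picture shows the rod running from (322,100) to (310,245), at about 0.43 rad, so the finger is pushing it. I'll continue.

Request:
jog_arm(
  commands=[
    [0,0.009,0.0036,0,0,0,0],
    [0,0.018,0.0072,0,0,0,0],
    [0,0.027,0.0108,0,0,0,0],
    [0,0.033,0.0132,0,0,0,0],
    [0,0.033,0.0132,0,0,0,0],
  ],
)

```text
time: 8.97
position: [0.5747, -0.1218, 0.1733]
tool_rot: [0.901, 2.281, -0.801]
ft_force: [0.3, 1.3, -0.8]
grip_width: 0.006
grip_force: 0.6
```

```bash
python3 lid.py; python3 rod.py | awk '{gsub(/[\[,]/,"",$2); if($2<100)print $1,$2}'
```

```text
obs [261 157] lid angle~ 0.665
9.0167 [-0.0204  0.0033  0.1732] [-0.2  0.8 -0.8]
```

```bash
sed -i 's/np.arange(-.1,2.4,.1)/np.arange(-.1,2.4,.04)/;s/round(st,1)/round(st,2)/' rod.py; python3 rod.py | awk '{gsub(/[\[,]/,"",$2); print $1,$2}' | sort -k2n | head -6; python3 lid.py
```

```text
0.94 39.0
0.9 41.0
0.86 47.0
0.98 74.0
1.02 105.0
1.06 105.0
obs [261 157] lid angle~ 0.665
9.1667 [-0.0204  0.0028  0.1732] [ 0.5  1.1 -0.1]
```

Request:
jog_arm(
  commands=[
    [0,0.009,0.0036,0,0,0,0],
    [0,0.018,0.0072,0,0,0,0],
    [0,0.027,0.0108,0,0,0,0],
    [0,0.033,0.0132,0,0,0,0],
    [0,0.033,0.0132,0,0,0,0],
  ],
)

```text
time: 9.58
position: [0.5912, -0.1155, 0.1734]
tool_rot: [0.901, 2.281, -0.802]
ft_force: [0.2, 0.8, -1.9]
grip_width: 0.004
grip_force: 0.6
```

```bash
python3 rod.py | awk '{gsub(/[\[,]/,"",$2); print $1,$2}' | sort -k2n | head -4; python3 lid.py
```

```text
2.22 39.0
2.26 40.0
2.18 42.0
2.3 75.0
obs [261 157] lid angle~ 0.665
9.6833 [-0.0201  0.0209  0.1734] [ 0.3  0.9 -2.3]
```

The rod is down at 2.2 rad and the lid rests on the finger at about 0.69 rad, well open. Now the lowering path.

Run:
```python
from plan import *
pts=[(.69,.060,.021),(.6,.056,.030),(.5,.051,.040),(.4,.047,.043),(.3,.045,.043),(.2,.045,.043),(.1,.045,.043),(.0,.045,.043),(-.05,.045,.043)]
w=[]
for th,d,y in pts:
    p=tcp(th,d,42);w.append(W(p[0],y,p[1]))
print((np.diff(w,axis=0)/.5).round(4))
go(w[0],rot(42,25))
```

```text
[[ 0.008   0.0285 -0.0179]
 [ 0.0095  0.03   -0.0209]
 [-0.0019  0.0208 -0.0238]
 [-0.0052  0.0131 -0.0277]
 [-0.003   0.0074 -0.0314]
 [-0.0018  0.0045 -0.032 ]
 [-0.0006  0.0015 -0.0323]
 [ 0.0002 -0.0004 -0.0162]]
t 9.68 shift [-0.     0.001 -0.003] turn [ 0.008 -0.012  0.003] case [-0.0201  0.0209  0.1734] F [ 0.3  0.9 -2.3]
```

Request:
jog_arm(
  commands=[
    [0,0.0016,0.0058,-0.0036,0,0,0],
    [0,0.0032,0.0116,-0.0072,0,0,0],
    [0,0.0048,0.0174,-0.0108,0,0,0],
    [0,0.0064,0.023,-0.0144,0,0,0],
    [0,0.008,0.0285,-0.018,0,0,0],
  ],
)

```text
time: 10.1
position: [0.5943, -0.1012, 0.164]
tool_rot: [0.901, 2.281, -0.802]
ft_force: [-0.2, -0.9, -1.2]
grip_width: 0.002
grip_force: 0.4
```

Request:
jog_arm(
  commands=[
    [0,0.002,0.006,-0.004,0,0,0],
    [0,0.004,0.012,-0.008,0,0,0],
    [0,0.006,0.018,-0.012,0,0,0],
    [0,0.008,0.024,-0.0165,0,0,0],
    [0,0.0095,0.03,-0.021,0,0,0],
  ],
)

```text
time: 10.52
position: [0.5992, -0.0863, 0.1536]
tool_rot: [0.902, 2.281, -0.802]
ft_force: [-0.7, -0.5, -0.6]
grip_width: 0.006
grip_force: 0.5
```

Request:
jog_arm(
  commands=[
    [0,-0.0004,0.004,-0.005,0,0,0],
    [0,-0.0008,0.008,-0.01,0,0,0],
    [0,-0.0012,0.0125,-0.0145,0,0,0],
    [0,-0.0016,0.0165,-0.019,0,0,0],
    [0,-0.002,0.021,-0.024,0,0,0],
  ],
)

```text
time: 10.93
position: [0.5981, -0.076, 0.1417]
tool_rot: [0.902, 2.281, -0.802]
ft_force: [-0.4, -0.2, -1.4]
grip_width: 0.001
grip_force: 0.5
```

```bash
python3 lid.py
python3 - <<'E'
from plan import *
p=tcp(.4,.047,42);go(W(p[0],.043,p[1]),rot(42,25))
E
```

```text
obs [251 168] lid angle~ 0.375
10.9833 [-0.0549  0.0424  0.141 ] [-1.   0.5 -1.9]
t 10.98 shift [ 0.002 -0.001 -0.001] turn [ 0.007 -0.014  0.003] case [-0.0549  0.0424  0.141 ] F [-1.   0.5 -1.9]
```

Request:
jog_arm(
  commands=[
    [0,-0.001,0.0026,-0.0055,0,0,0],
    [0,-0.002,0.005,-0.011,0,0,0],
    [0,-0.003,0.008,-0.0165,0,0,0],
    [0,-0.004,0.0105,-0.022,0,0,0],
    [0,-0.005,0.013,-0.028,0,0,0],
  ],
)

```text
time: 11.4
position: [0.5956, -0.0695, 0.1276]
tool_rot: [0.902, 2.281, -0.802]
ft_force: [0.4, 0.7, -0.8]
grip_width: 0.005
grip_force: 0.5
```

Request:
jog_arm(
  commands=[
    [0,-0.0006,0.0015,-0.005,0,0,0],
    [0,-0.0012,0.003,-0.01,0,0,0],
    [0,-0.0018,0.0045,-0.015,0,0,0],
    [0,-0.0024,0.006,-0.02,0,0,0],
    [0,-0.003,0.0075,-0.025,0,0,0],
  ],
)

```text
time: 11.82
position: [0.5941, -0.0658, 0.1151]
tool_rot: [0.902, 2.281, -0.802]
ft_force: [-0.5, 1.0, -0.5]
grip_width: 0.002
grip_force: 0.5
```

```bash
python3 lid.py
python3 - <<'E'
from plan import *
p=tcp(.1,.045,42);go(W(p[0],.043,p[1]),rot(42,25))
E
```

```text
obs [250 176] lid angle~ 0.19
11.8667 [-0.0654  0.0421  0.1146] [ 1.1  0.7 -1.7]
t 11.87 shift [-0.     0.005 -0.039] turn [ 0.008 -0.015  0.004] case [-0.0654  0.0421  0.1146] F [ 1.1  0.7 -1.7]
```

Request:
jog_arm(
  commands=[
    [0,0,0.001,-0.004,0,0,0],
    [0,-0.0005,0.002,-0.008,0,0,0],
    [0,-0.001,0.003,-0.012,0,0,0],
    [0,-0.0015,0.004,-0.016,0,0,0],
    [0,-0.002,0.005,-0.02,0,0,0],
  ],
)

```text
time: 12.28
position: [0.5931, -0.0633, 0.1052]
tool_rot: [0.902, 2.281, -0.802]
ft_force: [-1.0, -0.3, -1.7]
grip_width: 0.006
grip_force: 0.5
```

Request:
jog_arm(
  commands=[
    [0,0,0.001,-0.004,0,0,0],
    [0,0,0.001,-0.008,0,0,0],
    [0,0,0.002,-0.012,0,0,0],
    [0,0,0.003,-0.016,0,0,0],
    [0,0,0.003,-0.02,0,0,0],
  ],
)

```text
time: 12.7
position: [0.593, -0.0618, 0.0951]
tool_rot: [0.902, 2.281, -0.802]
ft_force: [-0.5, 0.5, -2.8]
grip_width: -0.0
grip_force: 0.7
```

```bash
python3 lid.py
python3 - <<'E'
from plan import *
p=tcp(0,.045,42);go(W(p[0],.043,p[1]),rot(42,25))
E
```

```text
obs [250 182] lid angle~ 0.055
12.75 [-0.0693  0.0426  0.0947] [-0.8  1.1 -1.4]
t 12.75 shift [ 0.001 -0.001 -0.032] turn [ 0.008 -0.014  0.005] case [-0.0693  0.0426  0.0947] F [-0.8  1.1 -1.4]
```

Request:
jog_arm(
  commands=[
    [0,0,0,-0.003,0,0,0],
    [0,0,0,-0.006,0,0,0],
    [0,0,0,-0.009,0,0,0],
    [0,0,0,-0.012,0,0,0],
    [0,0,0,-0.015,0,0,0],
  ],
)

```text
time: 13.17
position: [0.593, -0.0617, 0.0876]
tool_rot: [0.902, 2.281, -0.802]
ft_force: [-1.5, 1.0, -1.7]
grip_width: 0.008
grip_force: 1.0
```

Request:
jog_arm(
  commands=[
    [0,0,0,-0.003,0,0,0],
    [0,0,0,-0.006,0,0,0],
    [0,0,0,-0.009,0,0,0],
    [0,0,0,-0.012,0,0,0],
    [0,0,0,-0.015,0,0,0],
  ],
)

```text
time: 13.58
position: [0.5936, -0.062, 0.0806]
tool_rot: [0.901, 2.28, -0.802]
ft_force: [-0.0, 0.4, -0.2]
grip_width: 0.004
grip_force: 0.1
```

Request:
jog_arm(
  commands=[
    [0,0,0,-0.002,0,0,0],
    [0,0,0,-0.004,0,0,0],
    [0,0,0,-0.006,0,0,0],
    [0,0,0,-0.008,0,0,0],
    [0,0,0,-0.01,0,0,0],
  ],
)

```text
time: 14.0
position: [0.5932, -0.062, 0.0754]
tool_rot: [0.902, 2.281, -0.802]
ft_force: [0.3, 0.0, -0.4]
grip_width: 0.004
grip_force: 0.0
```

```bash
python3 lid.py; python3 lid.py
```

```text
obs [250 185] lid angle~ 0.0
14.05 [-0.069   0.0428  0.0752] [0.3 0.3 0.2]
obs [250 185] lid angle~ 0.0
14.1 [-0.069   0.0428  0.0753] [-0.1 -1.1  0.9]
```

Lid is shut and the force on the finger is gone. Now I back the finger out along its axis, clear of the lip.

Request:
jog_arm(
  commands=[
    [0,-0.002,0.005,-0.004,0,0,0],
    [0,-0.0045,0.011,-0.006,0,0,0],
    [0,-0.012,0.03,0.01,0,0,0],
    [0,-0.02,0.052,0.032,0,0,0],
    [0,-0.029,0.073,0.054,0,0,0],
  ],
)

```text
time: 14.52
position: [0.5781, -0.0249, 0.1024]
tool_rot: [0.901, 2.281, -0.803]
ft_force: [0.7, 0.8, 0.7]
grip_width: 0.004
grip_force: 0.0
```

```bash
python3 lid.py
```

```text
obs [250 185] lid angle~ 0.0
14.5667 [-0.1119  0.045   0.1041] [0.5 1.8 1.4]
```

Request:
jog_arm(
  commands=[
    [0,-0.008,0.02,0.03,0,0,0],
    [0,-0.016,0.04,0.09,0,0,0],
    [0,-0.02,0.05,0.16,0,0,0],
    [0,-0.02,0.06,0.23,0,0,0],
    [0,-0.02,0.07,0.28,0,0,0],
  ],
)

```text
time: 14.98
position: [0.5691, 0.01, 0.245]
tool_rot: [0.902, 2.28, -0.799]
ft_force: [1.0, 0.7, -0.4]
grip_width: 0.003
grip_force: 0.0
```

```bash
python3 - <<'E'
from lid import *
S0=pickle.load(open("scene.pkl","rb"));T0=pickle.load(open("top.pkl","rb"))
for n,old in(("scene",S0),("top",T0)):
    im=ctrl.get_image(n)
    for nm,(x,y) in dict(bot=(-.2,.013),stop=(-.128,.017),bot2=(.133,-.01)).items():
        z=.0085 if nm=="stop" else .05
        u,v=proj(old,W(x,y,z))[0].astype(int);k=16
        def cen(f):
            h=cv2.cvtColor(f[v-k:v+k,u-k:u+k],cv2.COLOR_RGB2HSV);m=((h[...,2]>110)&(h[...,1]<70));ys,xs=np.nonzero(m);return len(xs),(xs.mean()+u-k).round(1),(ys.mean()+v-k).round(1)
        print(n,nm,cen(old["frame"]),cen(im["frame"]))
    cv2.imwrite(f"pics/end_{n}.png",im["frame"][:,:,::-1])
s=ctrl.get_state();print(s["time"],C(s["position"]),s["ft_force"].round(1))
E
python3 lid.py
```

```text
scene bot (330, np.float64(200.9), np.float64(219.1)) (312, np.float64(201.2), np.float64(219.7))
scene stop (120, np.float64(235.2), np.float64(224.1)) (78, np.float64(230.8), np.float64(226.4))
scene bot2 (459, np.float64(330.1), np.float64(241.6)) (466, np.float64(330.2), np.float64(241.6))
top bot (253, np.float64(188.5), np.float64(254.5)) (56, np.float64(184.4), np.float64(250.8))
top stop (159, np.float64(219.5), np.float64(234.7)) (164, np.float64(219.5), np.float64(234.6))
top bot2 (297, np.float64(334.8), np.float64(204.4)) (312, np.float64(334.7), np.float64(204.3))
15.0833 [-0.14550895  0.04956847  0.24651921] [0.5 0.2 0.1]
obs [250 185] lid angle~ 0.0
15.1333 [-0.1452  0.0481  0.2438] [-0.4 -1.3  0.1]
```

Both bottles and the stopper are where they were: any apparent shift is the gripper's shadow or the gripper hiding them in one view, and the other view agrees. The lid is shut and the arm is clear, so I'll hand in.

```bash
python3 -c "
from bench import ctrl
print(ctrl.close_job())"
```

```text
the job is handed in; nothing more can be done
None
```

The job is handed in at about 15 s: the prop rod was pushed over, the lid was caught on the finger at about 0.69 rad and lowered slowly until shut (measured angle about 0), and the arm ended clear with both bottles and the stopper unmoved.

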